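# Walk the drilling jig up to its fence and fit the guide plate

### The arm

A 7-joint arm with a two-finger parallel gripper is mounted at the origin on the work surface. World frame = base frame: x ahead of the robot, y to its left, z up, the work surface at z = 0. Lengths are in mm, angles in degrees, forces in N, time in s.
With the tool pointing down it reaches from about 350 to 775 mm from the base axis. Payload 3.1 kg.
Tool frame: the origin (TCP) lies at the centre of the arm's flange, where the gripper is bolted on; the fingertips stand 173 mm ahead of it and the grasp point (between the pads) lies 155 mm ahead of it (robot.nose_length is the distance from the TCP to the fingertips, in mm); z points along the fingers, y is the line along which they close (so a half turn about z gives the same grasp; the last joint's range is limited). The gripper opens to 85 mm and grips with 20 to 120 N. Pads are 22 mm wide; open, the fingers measure 114 mm over their backs; the gripper's body (76 mm by 85 mm) begins 54 mm behind the grasp point. The pads swing forward as they close: fully open they stand 13 mm farther back than shut.
Start: joints at [63.157, 17.813, 0.802, 86.603, -0.252, 75.585, -1.558], TCP at [227.713, -500.659, 404.704] pointing down, gripper open.
Joint ranges: [-154.91, 154.91], [-16.99, 109.72], [-72.82, 74.43], [7.12, 147.25], [-82.49, 262.49], [11.32, 116.49], [-174.64, 174.64]. Speed limits (degrees/s): [159.86, 159.86, 180, 180, 180, 180, 180].

### API

Orientations are given as [roll, pitch, yaw] about the fixed x, y, z axes, in that order (R = Rz(yaw) Ry(pitch) Rx(roll)).
In Python, from cell import robot gives the robot as it stands. Calls block until the motion is done:
- robot.move_pose(position, orientation): joint-space move of the TCP to a pose.
- robot.move_linear(position, rot=None, vel=150): straight line of the TCP; rot=None keeps the orientation; vel is the mean speed in mm/s.
- robot.goto_joints(angles): joint-space move.
- robot.move_gripper(opening): finger opening in mm; the grip force is fixed at half the most; returns when the fingers have stopped.
- robot.sleep(seconds).
- robot.solve_ik(position, orientation): joint angles nearest the present ones, or None.
- robot.camera(name): name is "side" or "top"; returns the picture (384x512x3 uint8, blue, green, red); there is no depth.
- robot.camera_info(name): a dict with "K" (3x3 intrinsics, pixels), "rvec" (rotation vector, rad) and "tvec" (3), from world to camera coordinates, as OpenCV has them. Camera axes: x right, y down, z forward; pixel columns grow to the right and rows downward; lengths in mm; the calibration is good to about 2 mm. A picture is of the moment at which its call begins. camera_info takes no time and is no camera call.
A pose or a line that the arm cannot do raises robot.IKError and nothing moves.
- robot.hand_in(): hands the job in; it is judged then, once.
Readings, each from a call of its own:
- robot.get_t(): time.
- robot.get_joint_positions(): joint angles.
- robot.get_qd(): joint speeds.
- robot.get_joint_efforts(): joint torques, N m.
- robot.get_position(): TCP position.
- robot.get_tool_rot(): TCP orientation.
- robot.get_force(): force on the tool from outside, world axes, zero at the start.
- robot.get_moment(): the same for the moment, N m.
- robot.get_finger_gap(): finger opening in mm.
- robot.get_gripper_force(): force on a finger pad.
Only numpy, scipy, OpenCV 4.12 (cv2) and the standard library are available. Lean on these libraries where they do the work, as an engineer would, in place of code of your own. Each camera call takes 0.05 s, during which the arm holds its last target. There are 200 camera calls.

### The job

The heavy drilling jig is too wide to grip: walk it forward by pushing the wood of its two near corners in turn, little by little (never more than about 20 degrees out of square, not pressing on the spirit level, cheeks or pins), until its whole far side lies flush against the fence, between the end stops. Then take the guide plate whose two holes match the jig's pins out of the rack, lay it flat on the cork mat and let go, grip it again by its other two sides, and seat it over the pins, flat down between the cheeks. Leave the tools and other things lying on the bench where they are.

Things in the scene. Friction and masses are not known exactly. Their poses are not given: they have to be found in the camera images.
- jig: Heavy drilling jig, about 1.6 kg, loose on the bench: beech block 130 (x) x 200 (y) x 36 mm high; origin at the centre of its underside, x to its far side (towards the fence), y left, z up. On top are a pad, cheeks and pins (see nest, seat). Sliding it takes 8 to 22 N; a push of 18 mm on one near corner turns it about 0.1 rad and moves its middle about 10 mm forward.
- nest: Cheeks and pins on top of the jig, rigid with it; origin at the centre of the wood's top (36 mm up), axes as the jig's. Cheeks left and right: 50 mm long in x, 12 thick, 66 mm apart inside, tops 68 mm above the bench; open at the near and far sides. Pins: 9 mm diameter at (x, y) = (9, 17) and (-9, -17) mm, tops 62 mm above the bench, the last 4 mm tapered. Fingers must not press on these.
- vial: Glass spirit level in a dark holder fixed on the middle of the jig's near face: 116 mm long in y (58 mm to either side), stands out 10 mm from the face, from 7 to 30 mm above the bench. Origin in the plane of the near face, at its middle, 19 mm up. Must not be pressed on.
- near_left (a point): Middle of the free wood at the left end of the jig's near face: 80 mm left of the middle, 18 mm up. The free wood runs from 58 to 100 mm off the middle.
- near_right (a point): The same at the right end of the near face, 80 mm right of the middle.
- far_left (a point): Far left upright edge of the jig's wood, at 18 mm height.
- far_right (a point): Far right upright edge of the jig's wood, at 18 mm height.
- seat (a point): Centre of the top of the jig's steel pad (40 mm in x, 56 in y, 8 mm thick), 44 mm above the jig's underside, between the cheeks: the centre of the seated plate's underside belongs here.
- fence: Aluminium fence fixed on the bench, 274 mm long in y, 22 thick, 26 high; origin at the foot of the middle of its near face, x points away from the jig, y left. End stops 60 mm long reach back from both ends (to negative x), 244 mm apart inside. With the jig home its origin is at x = -65 mm here and its axes are parallel to the fence's.
- rack: Fixed plywood rack: slab 189 (x) x 44 (y) x 12 mm with four upright walls 6 mm thick, tops 34 mm above the bench, forming three channels along the rack's y, 55 mm wide, 61 mm apart in x. Origin under its centre. A plate lies flat in each, its 60 mm length along the channel, standing out some 8 mm past the slab at both ends: it can be gripped only by its two end sides.
- mat: Cork mat 130 x 130 x 3 mm fixed on the bench; origin at the centre of its underside.
- plate_a: Aluminium plate 60 (x) x 50 (y) x 14 mm, 110 g, origin at the centre of its underside, z up; two 12 mm through holes far apart on a slant, at (17, -9) and (-17, 9) mm. This one fits the jig's pins, its x along the jig's y (either way round). In the rack its underside is 12 mm above the bench.
- plate_b: Plate of the same size and material whose two holes lie straight on its long middle line, at (17, 0) and (-17, 0) mm: does not fit.
- plate_c: Plate of the same size and material whose two holes lie close together on a slant, at (9, -11) and (-9, 11) mm: does not fit.
- offcut: Bystander: beech offcut 100 x 40 x 22 mm beside the jig's path; origin centre of underside.
- chisel: Bystander: chisel, 200 mm long in x, 28 mm thick handle, beside the jig's path on the other side; origin under its middle.
- glue: Bystander: glue bottle, 60 mm diameter, 150 mm high, behind the fence; origin centre of underside.
- tape: Bystander: tape measure about 66 x 66 x 34 mm, behind the fence; origin under its middle.
- jar: Bystander: jar, 68 mm diameter, 60 mm high, far left; origin centre of underside.
- hammer: Bystander: hammer, 240 mm long, lying far right; origin under its middle.

How it is judged (in metres and radians):
On the way, in this order (a step that is already met when the one before it is completed fails the run):
1. the jig stands flush against the fence between the end stops (x of each of far_left, far_right in the frame of fence above -0.005 m and y of jig in the frame of fence between -0.03 and 0.03 m and height (world z) of jig below 0.006 m and angle between jig's own z axis and vertical below 0.03 rad and linear speed of jig below 0.02 m/s), for 0.2 s.
2. the fitting plate lies flat on the cork mat, let go (x of plate_a in the frame of mat between -0.065 and 0.065 m and y of plate_a in the frame of mat between -0.065 and 0.065 m and z of plate_a in the frame of mat below 0.007 m and angle between plate_a's own z axis and vertical below 0.06 rad and contact force between plate_a and the fingers below 0.1 N and linear speed of plate_a below 0.02 m/s), for 0.2 s.
3. the fitting plate is seated over the jig's pins and let go (horizontal distance between plate_a and seat below 0.004 m and z of plate_a in the frame of jig below 0.047 m and angle between the z axis of plate_a and the z axis of jig, either way round below 0.06 rad and angle between the x axis of plate_a and the y axis of jig, either way round below 0.12 rad and contact force between plate_a and the fingers below 0.1 N and linear speed of plate_a below 0.02 m/s), for 0.2 s.
At the end, for the whole second after the job is handed in: The jig stands flat, both far edges within 5 mm of the fence, its middle within 30 mm of the fence's middle; the fitting plate lies over the pins, centred within 4 mm, at most 3 mm above the pad, flat within 0.06 rad, its length across the jig, let go and at rest (all of step 1 and all of step 3); the robot touches nothing.
It fails at once if the spirit level is pressed on (over 3 N) (contact force between vial and anything else above 3 N).
It fails at once if the fingers press on the jig's cheeks or pins (over 8 N) (contact force between nest and the fingers above 8 N).
It fails at once if the jig swings more than 0.45 rad (26 degrees) out of square with the fence (angle between the x axis of jig and the x axis of fence, either way round above 0.45 rad).
It fails at once if the jig is tipped (over 0.12 rad) (angle between jig's own z axis and vertical above 0.12 rad).
It fails at once if a tool or other thing lying on the bench is moved more than 30 mm or tipped over (distance of any of offcut, chisel, glue, tape, jar, hammer from where it was at the start of the episode above 0.03 m or angle between any of glue, jar's own z axis and vertical above 0.6 rad).
It also fails if it takes over 72 s, if anything falls off the work surface, if the arm or the gripper's body presses on something with over 40 N, if the wrist force passes 120 N, or if a joint passes its speed limit or range.

## Working session

There is one attempt and no reset: what is moved stays moved. The work goes in short steps, each a Python script; the robot and the scene stay as the last script left them, time stands still between calls to the robot, and variables do not carry over. Pictures are saved under pics/ and viewed, at most 10 in all, crops included, and the job is handed in when it is done.

```bash
mkdir -p pics; ls; python3 - <<'E'
from cell import robot
import cv2
for n in("top","side"):
    im=robot.camera(n); cv2.imwrite(f"pics/{n}0.png",cv2.resize(im,None,fx=1.5,fy=1.5,interpolation=cv2.INTER_CUBIC)); cv2.imwrite(f"{n}_raw0.png",im)
    print(n,robot.camera_info(n))
print(robot.get_tool_rot())
E
```

```text
pics
top {'K': array([[411.59913165,   0.        , 255.59962683],
       [  0.        , 411.59913165, 193.23836747],
       [  0.        ,   0.        ,   1.        ]]), 'rvec': array([ 2.132605  , -2.13473622,  0.15536085]), 'tvec': array([ 22.78512423, 589.62829836, 884.58691817])}
side {'K': array([[478.87113093,   0.        , 255.36457378],
       [  0.        , 478.87113093, 182.87239179],
       [  0.        ,   0.        ,   1.        ]]), 'rvec': array([ 2.25650292, -0.08939974,  0.06033949]), 'tvec': array([-615.43679632,   76.75177758, 1175.63980816])}
[-1.79878591e+02  6.03409081e-03  2.44562836e+01]
```

View pics/top0.png

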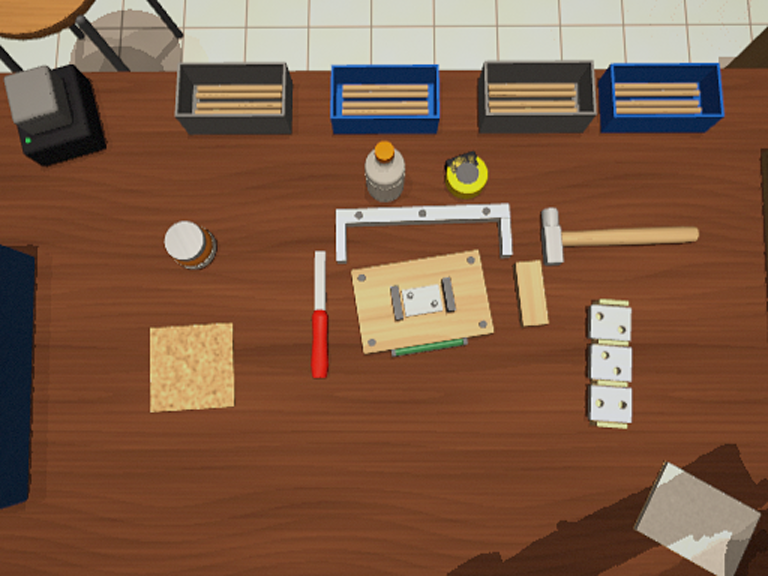

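View pics/side0.png

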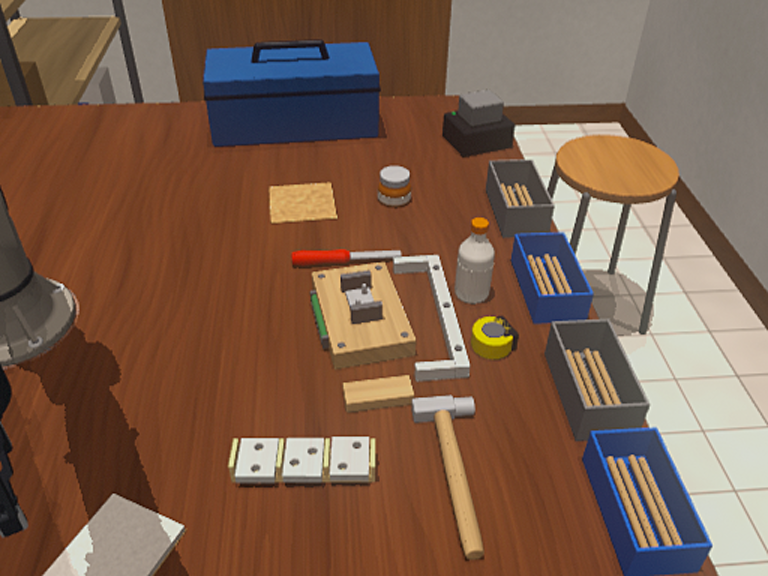

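Top view (1.5× scale) shows the jig at about (422,302), turned roughly +8°, and the fence front edge at y≈222. The mat is at (192,367). In the rack, the fitting plate (wide slanted holes) is the far one at (610,323), the close pair is in the middle and the straight pair is nearest. The side view agrees.

```bash
cat > h.py <<'E'
import numpy as np, cv2
from cell import robot
def cast(n,px,z):
    c=robot.camera_info(n); R=cv2.Rodrigues(c["rvec"])[0]; t=np.ravel(c["tvec"]); C=-R.T@t
    p=np.atleast_2d(np.array(px,float)); d=np.c_[p,np.ones(len(p))]@np.linalg.inv(c["K"]).T@R
    return (C+d*((z-C[2])/d[:,2])[:,None])[:,:2]
def rect(im,n,z,lo,hi,box,k=3):
    "largest blob of an HSV range in box (x0,y0,x1,y1): min-area rectangle on plane z"
    m=cv2.inRange(cv2.cvtColor(im,cv2.COLOR_BGR2HSV),np.array(lo),np.array(hi))
    b=np.zeros_like(m); x0,y0,x1,y1=box; b[y0:y1,x0:x1]=m[y0:y1,x0:x1]
    b=cv2.morphologyEx(b,cv2.MORPH_OPEN,np.ones((k,k),np.uint8))
    cs=cv2.findContours(b,cv2.RETR_EXTERNAL,cv2.CHAIN_APPROX_NONE)[0]
    c=max(cs,key=cv2.contourArea)[:,0]
    return cv2.minAreaRect(cast(n,c,z).astype(np.float32))
E
python3 - <<'E'
from h import *
for n in("top","side"):
    c=robot.camera_info(n);R=cv2.Rodrigues(c["rvec"])[0];print(n,-R.T@np.ravel(c["tvec"]))
im=cv2.imread("top_raw0.png"); hsv=cv2.cvtColor(im,cv2.COLOR_BGR2HSV)
for p in [(255,185),(275,225),(250,142),(130,245),(400,218),(402,212),(200,190),(300,222)]: print(p,hsv[p[1],p[0]])
def crop(x0,y0,x1,y1,f): return cv2.resize(im[y0:y1,x0:x1],None,fx=f,fy=f,interpolation=cv2.INTER_CUBIC)
a=crop(215,128,350,243,5); cv2.imwrite("pics/jig0.png",a)
b=crop(385,195,430,290,6); cv2.imwrite("pics/rack0.png",b)
E
```

```text
top [443.44245813  10.84360764 966.39324833]
side [ 529.29925518 -908.84266933  812.79120629]
(255, 185) [ 21  99 216]
(275, 225) [ 18 112 216]
(250, 142) [ 43   8 219]
(130, 245) [ 17 132 210]
(400, 218) [ 60   4 217]
(402, 212) [ 21   9 207]
(200, 190) [ 10 171 125]
(300, 222) [ 20 100 216]
```

View pics/jig0.png

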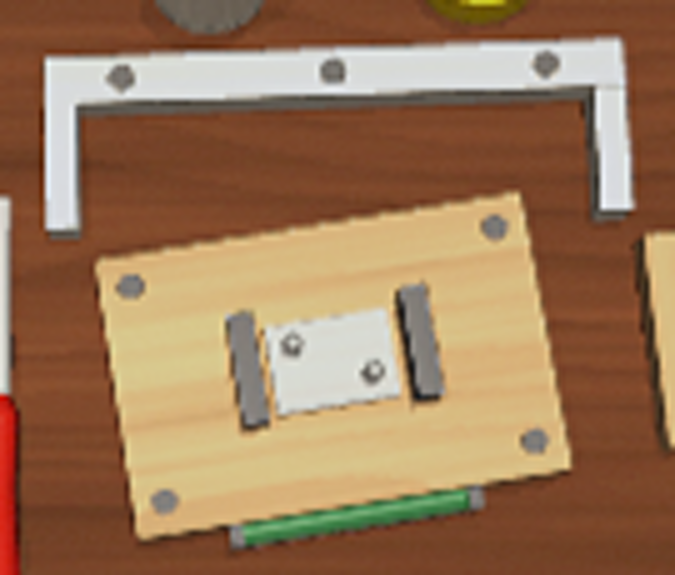

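View pics/rack0.png

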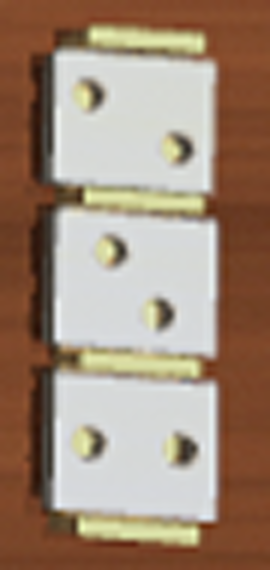

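The crop confirms the jig turned about +8°, with the fence front top edge from crop (78,103) to (585,90). The rack crop shows the top (far) plate has the wide slanted holes, so it is plate_a.

```bash
python3 - <<'E'
from h import *
im=cv2.imread("top_raw0.png")
J=rect(im,"top",36,(14,60,150),(28,150,255),(230,160,335,245)); print("jig",J)
print(" corners",cv2.boxPoints(J).round(1).tolist())
print("mat",rect(im,"top",3,(12,80,120),(28,200,255),(90,205,165,285)))
m=rect(im,"top",26,(0,0,160),(179,25,255),(385,203,430,228),2); print("plateA",m)
f=cast("top",[(215+78/5,128+103/5),(215+585/5,128+90/5)],26); 
d=f[0]-f[1]; print("fence front edge",f,"mid",f.mean(0),"len",np.hypot(*d),"yaw",np.degrees(np.arctan2(-d[0],d[1])))
h=cast("top",[(385+87/6,195+95/6),(385+176/6,195+149/6)],26);print("holes",h,h.mean(0))
# side-view checks
s=cv2.imread("side_raw0.png")
print("mat side",rect(s,"side",3,(12,60,120),(28,200,255),(175,118,228,150)))
print("plateA side",rect(s,"side",26,(0,0,160),(179,30,255),(219,288,247,322),2))
print(robot.solve_ik([400,60,190],[180,0,0]))
E
```

```text
jig ((575.3782348632812, -35.03363800048828), (130.6965789794922, 199.13621520996094), 9.14117431640625)
 corners [[495.0, 52.900001525878906], [526.7000122070312, -143.6999969482422], [655.7000122070312, -123.0], [624.0999755859375, 73.69999694824219]]
mat ((477.5132751464844, 320.7928771972656), (132.2257537841797, 130.8038330078125), 3.532527208328247)
plateA ((540.1885986328125, -324.9476623535156), (59.33698272705078, 50.51333236694336), 85.13890838623047)
fence front edge [[ 699.54910148   81.35295673]
 [ 705.04008269 -157.18411943]] mid [702.29459208 -37.91558135] len 238.60026734506272 yaw 1.318681783354684
holes [[ 551.52597808 -306.82280678]
 [ 530.84871775 -339.35927349]] [ 541.18734792 -323.09104014]
mat side ((478.1705322265625, 318.3117370605469), (131.79641723632812, 136.64222717285156), 3.3149607181549072)
plateA side ((546.3662109375, -327.85137939453125), (59.57070541381836, 48.84012222290039), 85.68894958496094)
[  20.66847808   21.03375825  -37.29592415  122.35026281   18.88579585
   42.21322852 -118.9598974 ]
```

```bash
cat >> h.py <<'E'
FY=1.3; FO=np.array([702.3,-37.9]); H=14.5
a=np.radians(FY); RF=np.array([[np.cos(a),-np.sin(a)],[np.sin(a),np.cos(a)]])
W=lambda x,y:FO+RF@np.array([x,y])          # fence -> world
def lin(x,y,z,v=150): robot.move_linear([*W(x,y),z],vel=v)
def push(y,face,to,v=70,back=45):
    "tool centre to fence x=face-H-10, then push the wood until its face is at fence x=to"
    lin(face-H-back,y,183,250); lin(face-H-8,y,183,250); lin(to-H,y,183,v)
    f=RF.T@robot.get_force()[:2]; p=RF.T@(np.array(robot.get_position()[:2])-FO)
    print("push",y,"to",to,"at",p.round(1),"F",f.round(1),"t",round(robot.get_t(),1))
    lin(to-H-back,y,183,250)
def jigpose(tag):
    im=robot.camera("top"); cv2.imwrite(f"pics/{tag}.png",im)
    r=rect(im,"top",36,(14,60,150),(28,150,255),(225,130,335,245)); c=np.array(r[0]);print("jig fence",RF.T@(c-FO),"size",r[1],"ang",r[2]-FY)
E
python3 - <<'E'
from h import *
robot.move_gripper(0)
robot.move_pose([*W(-265,85),260],[180,0,90+FY])
print(robot.get_joint_positions().round(1), robot.get_t())
lin(-260,85,183,200)
push(85,-202,-180); 
jigpose("j1")
E
```

```text
[ 26.6  17.6 -40.2 113.7  14.1  53.5 -19.7] 3.0083
push 85 to -180 at [-196.9   87. ] F [-4.3  1.7] t 4.7
jig fence [-117.45171789    1.54302977] size (130.69342041015625, 199.02639770507812) ang 1.6227967262268066
```

```bash
python3 - <<'E'
from h import *
push(-80,-180,-158)
push(82,-186,-146)
jigpose("j2")
E
```

```text
push -80 to -158 at [-176.   -81.9] F [-9.  -3.6] t 6.7
push 82 to -146 at [-162.9   84.8] F [-5.4  5.3] t 9.0
jig fence [-92.11358528  -4.70617813] size (199.10487365722656, 130.491455078125) ang 85.90596313476563
```

```bash
python3 - <<'E'
from h import *
push(-84,-163,-138)
push(77,-155,-128)
jigpose("j3")
E
```

```text
push -84 to -138 at [-155.7  -86.6] F [-7.9 -3.8] t 11.1
push 77 to -128 at [-145.8   79.5] F [-7.7  3. ] t 13.2
jig fence [-74.61209869  -4.51637646] size (199.0721435546875, 130.41629028320312) ang 86.09621734619141
```

```bash
python3 - <<'E'
from h import *
push(-84,-146,-123)
push(76,-137,-121)
push(-84,-133,-119)
jigpose("j4")
E
```

```text
push -84 to -123 at [-140.8  -86.3] F [-8.  -4.3] t 15.3
push 76 to -121 at [-139.4   76.4] F [-9.1  0.4] t 17.2
push -84 to -119 at [-137.4  -83.6] F [-10.2  -0.3] t 19.1
jig fence [-63.45482534  -2.77115413] size (128.6266632080078, 199.1048126220703) ang 0.6117251634597778
```

```bash
python3 - <<'E'
from h import *
push(76,-133,-115)
push(-84,-133,-113)
jigpose("j5")
im=cv2.imread("pics/j5.png")
cv2.imwrite("pics/j5c.png",cv2.resize(im[128:243,215:350],None,fx=5,fy=5,interpolation=cv2.INTER_CUBIC))
E
```

```text
push 76 to -115 at [-137.1   75.6] F [-20.4  -1.5] t 21.1
push -84 to -113 at [-135.3  -83.3] F [-21.9   1.4] t 23.1
jig fence [-63.36789623  -2.74188404] size (128.64097595214844, 199.052734375) ang 0.504483413696289
```

View pics/j5c.png

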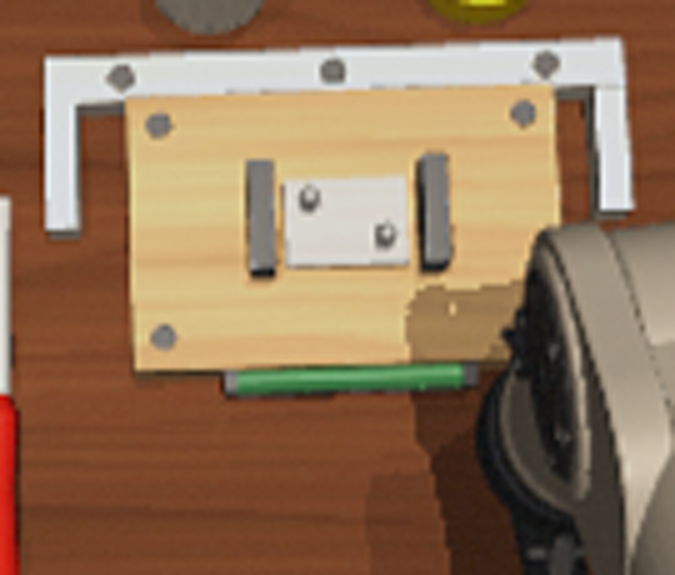

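The picture shows the jig's far side flush along the fence, and the contact force rose to about 20 N at both corners. The pins are at crop (309,197) and (386,234). Next is plate_a in the rack.

```bash
python3 - <<'E'
from h import *
p=robot.get_position(); robot.move_linear([p[0],p[1],270],vel=250)
for y in (175.2,-4.8): print(y,robot.solve_ik([541.5,-325,182],[180,0,y]),robot.solve_ik([478,320,173],[180,0,y+6.6]))
yaw=175.2 if robot.solve_ik([541.5,-325,182],[180,0,175.2]) is not None else -4.8
robot.move_pose([541.5,-325,270],[180,0,yaw]); robot.move_gripper(85)
im=robot.camera("side"); cv2.imwrite("pics/s1.png",im); cv2.imwrite("pics/s1c.png",cv2.resize(im[190:350,110:300],None,fx=4,fy=3.7))
print(yaw,robot.get_joint_positions().round(1),robot.get_t())
E
```

```text
175.2 [ 58.96103486  48.39061211 -48.56795401  86.48710012  38.96494431
  63.05394993  87.07677322] [ -2.91353091  43.91655336 -48.65061555  96.65819881  38.17124788
  57.40726021  26.63478103]
-4.8 [ 35.99275037  38.91174869  -9.97188009  87.51191877   7.70221665
  54.24848494 -71.11555608] [ -21.96642192   35.36061202  -18.99775902   97.41630046   14.3189014
   49.61751057 -135.23983004]
175.2 [ 60.1  42.9 -51.4  82.1  34.2  71.3  90.5] 26.2417
```

View pics/s1c.png

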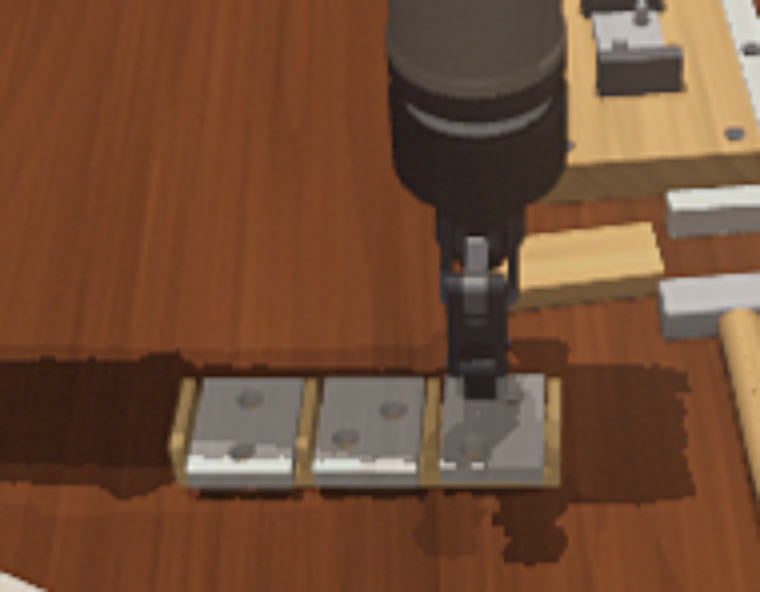

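The side view shows the open hand above the far-right plate. The near finger is at crop column ~481 and the plate centre at ~494, so I check the offset numerically.

```bash
python3 - <<'E'
from h import *
print(robot.get_position(),robot.get_tool_rot())
for n in("side","top"):
    c=robot.camera_info(n); P=lambda q:cv2.projectPoints(np.float64([q]),c["rvec"],c["tvec"],c["K"],None)[0].ravel()
    for q in [(541.5,-372,100),(541.5,-372,110),(541.5,-325,26),(547,-325,26),(541.5,-355,26)]: print(n,q,P(q), (P(q)-[110,190])*[4,3.7])
E
```

```text
[ 541.48598346 -325.00793431  269.96342085] [ 1.79998187e+02 -4.36453623e-03  1.75199379e+02]
side (541.5, -372, 100) [231.62758615 299.51110762] [486.51034458 405.19109821]
side (541.5, -372, 110) [231.525284   296.06465269] [486.101136   392.43921495]
side (541.5, -325, 26) [231.19615727 303.16445982] [484.78462906 418.70850134]
side (547, -325, 26) [233.96985697 302.99070453] [495.87942787 418.06560677]
side (541.5, -355, 26) [231.9162426  315.97823456] [487.66497039 466.11946787]
top (541.5, -372, 100) [442.56240306 211.49007696] [1330.24961223   79.51328474]
top (541.5, -372, 110) [444.65886087 210.94608471] [1338.63544349   77.50051342]
top (541.5, -325, 26) [407.73398544 215.1871576 ] [1190.93594178   93.19248312]
top (547, -325, 26) [407.59430352 212.79067069] [1190.37721406   84.32548154]
top (541.5, -355, 26) [420.93398641 215.16992058] [1243.73594565   93.12870615]
```

```bash
python3 - <<'E'
from h import *
robot.move_linear([544,-325,182],vel=150)
robot.move_gripper(0); print("gap",robot.get_finger_gap(),robot.get_gripper_force(),robot.get_force().round(1))
robot.move_linear([544,-325,300],vel=200); print("gap",robot.get_finger_gap(),robot.get_force().round(1))
y=181.8
q=robot.solve_ik([478,320,300],[180,0,y]); print(q.round(1))
robot.move_pose([478,320,300],[180,0,y])
robot.move_linear([478,320,185],vel=200)
robot.move_linear([478,320,173.8],vel=60)
print(robot.get_position(),robot.get_force().round(1),robot.get_t())
robot.move_gripper(85); robot.move_linear([478,320,270],vel=250)
robot.move_pose([478,320,270],[180,0,91.8])
print(robot.get_joint_positions().round(1),robot.get_t())
for n in("side","top"): cv2.imwrite(f"pics/m_{n}.png",robot.camera(n))
E
python3 - <<'E'
import cv2,numpy as np
s=cv2.imread("pics/m_side.png");t=cv2.imread("pics/m_top.png")
a=cv2.resize(s[60:160,160:270],(396,360),interpolation=2);b=cv2.resize(t[190:290,75:185],(396,360),interpolation=2)
cv2.imwrite("pics/m2.png",np.hstack([a,b]))
E
```

```text
gap 58.26829078666401 66.69130682945251 [0.  0.9 5.5]
gap 58.45007720628989 [-0.1 -0.2 -2.3]
[  3.   38.1 -59.5  89.9  34.   71.9  29.7]
[478.77802193 320.89828698 175.04965335] [1.6 1.2 2. ] 31.4417
[ -9.3  32.  -37.7  92.3  21.3  63.1 -50.7] 33.6167
```

View pics/m2.png

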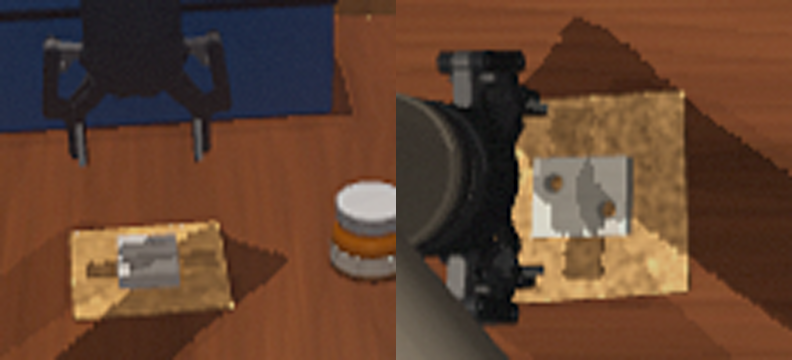

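The plate lies flat on the mat, released. Top crop: holes at (553,184) and (606,209), body 533–630 × 157–237. I'll grip it once by the other sides to centre it in the hand, open, and take a picture as a camera bias check.

```bash
python3 - <<'E'
from h import *
robot.move_linear([478.8,320.9,174.5],vel=200)
robot.move_gripper(0); print("gap",robot.get_finger_gap(),robot.get_position(),robot.get_force().round(1))
robot.move_gripper(85); robot.move_linear([478.8,320.9,270],vel=250)
for n in("side","top"): cv2.imwrite(f"pics/n_{n}.png",robot.camera(n))
print(robot.get_t())
s=cv2.imread("pics/n_side.png");t=cv2.imread("pics/n_top.png");z=2
R=lambda im,x0,y0,w,h:cv2.resize(im[y0:y0+h,x0:x0+w],(400,300),interpolation=cv2.INTER_CUBIC)
cv2.imwrite("pics/n4.png",np.vstack([np.hstack([R(s,185,115,40,30),R(t,105,225,40,30)]),np.hstack([R(s,210,170,60,45),R(t,258,150,60,45)])]))
E
```

```text
gap 48.17312357943982 [479.45152157 321.67157914 176.41548262] [-0.7  0.1  5.4]
35.8583
```

View pics/n4.png

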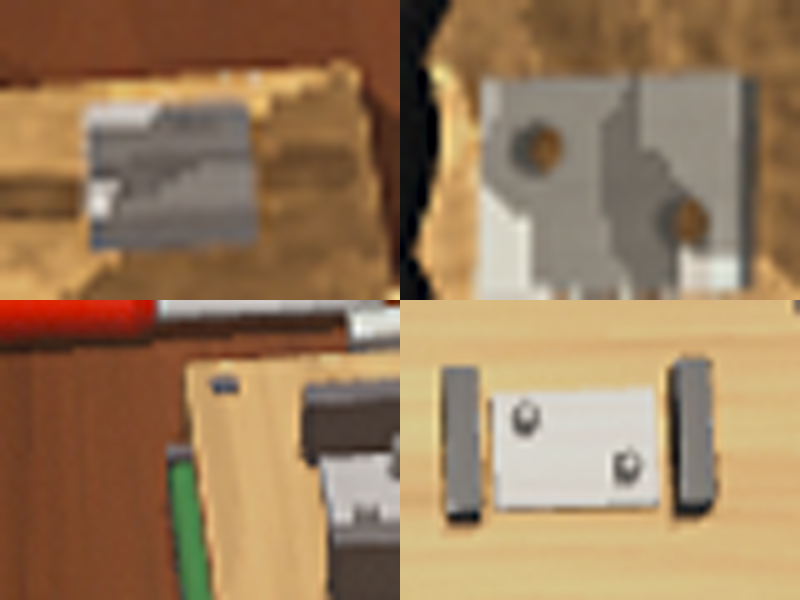

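```bash
python3 - <<'E'
from h import *
p=cast("top",[(125.65,242.95)],17)[0]; print("plate cam",p,"bias(true-cam)",np.array([479.45,320.9])-p)
pad=cast("top",[(283.9,171.9)],44)[0]; pin=cast("top",[(284.2,170.5)],62)[0]; print("pad",pad,"pin",pin)
q=cast("top",[(258+127.5/6.667-.5,150+115.5/6.667-.5),(258+228.5/6.667-.5,150+164.5/6.667-.5)],62); d=q[0]-q[1]; print(q,np.hypot(*d),"jig yaw",np.degrees(np.arctan2(d[1],d[0]))-np.degrees(np.arctan2(34,18)))
im=cv2.imread("pics/n_top.png"); r=rect(im,"top",36,(14,60,150),(28,150,255),(225,130,335,245)); print(r)
# plate yaw/edges
e=cast("top",[(105+48.05-.5,225+7.9-.5),(105+74.2-.5,225+7.4-.5)],17); print(e,e.mean(0)-[25,0])
E
```

```text
plate cam [479.16328346 321.55671862] bias(true-cam) [ 0.28671654 -0.65671862]
pad [639.34945648 -42.47635411] pin [638.73029242 -42.14279684]
[[647.21145435 -25.22910109]
 [630.28210256 -58.99442701]] 37.7716849844441 jig yaw 1.268874562474032
((638.963134765625, -42.10400390625), (128.737548828125, 199.10009765625), 1.804483413696289)
[[503.32480574 260.42719299]
 [504.42686758 199.96159296]] [478.87583666 230.19439297]
```

```bash
python3 - <<'E'
from h import *
robot.move_linear([479.4,320.9,179],vel=200)
robot.move_gripper(0); z0=robot.get_position()[2]; print("gap",robot.get_finger_gap(),robot.get_position(),robot.get_force().round(1))
robot.move_linear([479.4,320.9,280],vel=200)
robot.move_pose([639.2,-42.6,280],[180,0,91.6])
robot.move_linear([639.2,-42.6,z0+63],vel=150)
robot.sleep(.2); print(z0,robot.get_position(),robot.get_tool_rot(),robot.get_force().round(1),robot.get_t())
for dz in (59,57,55,52):
    robot.move_linear([639.2,-42.6,z0+dz],vel=40); f=robot.get_force(); print(dz,(robot.get_position()-np.array([639.2,-42.6,z0])).round(2),f.round(1),robot.get_moment().round(2))
    if f[2]>8: break
for n in("side","top"): cv2.imwrite(f"pics/p_{n}.png",robot.camera(n))
print(robot.get_t())
E
```

```text
gap 48.20242096030581 [480.07028961 321.67817507 180.94850588] [ 0.7 -0.2  6.5]
180.94850588306835 [638.96003965 -41.98023644 243.96011659] [-1.79966438e+02 -2.58890731e-03  9.16597801e+01] [-0.5 -0.2 -0.4] 39.6167
59 [-0.32 -0.07 58.43] [ 0.8 -0.5 -0.6] [-0.01 -0.01 -0.01]
57 [ 1.000e-02 -6.000e-02  5.689e+01] [ 0.8  0.1 -1.6] [-0.02 -0.01 -0.01]
55 [ 0.3  -0.24 55.  ] [ 1.9 -0.8 -0.8] [-0.1  -0.34  0.05]
52 [ 0.34 -0.3  51.97] [ 2.5 -0.9 -1.7] [-0.11 -0.56  0.01]
40.7167
```

```bash
python3 - <<'E'
from h import *
z0=180.95
for dz in (49,46,44,43,42,41,40):
    robot.move_linear([639.2,-42.6,z0+dz],vel=40); f=robot.get_force(); print(dz,(robot.get_position()-np.array([639.2,-42.6,z0])).round(2),f.round(1),robot.get_moment().round(2))
    if f[2]>5: break
robot.move_gripper(85); robot.sleep(.2); print("F",robot.get_force().round(1),robot.get_gripper_force())
p=robot.get_position(); robot.move_linear([p[0],p[1],330],vel=200)
robot.move_pose([480,-200,350],[180,0,91.6]); print(robot.get_t())
jigpose("q_top"); t=cv2.imread("pics/q_top.png"); s=robot.camera("side")
R=lambda im,x0,y0,w,h:cv2.resize(im[y0:y0+h,x0:x0+w],(400,300),interpolation=cv2.INTER_CUBIC)
cv2.imwrite("pics/q2.png",np.hstack([R(s,205,170,80,60),R(t,248,142,80,60)]))
E
```

```text
49 [ 0.32 -0.27 49.03] [ 3.  -0.7 -0.7] [-0.27 -0.69  0.11]
46 [ 0.3  -0.24 46.02] [ 3.6 -1.2 -1. ] [-0.33 -0.78  0.09]
44 [ 0.31 -0.23 44.16] [ 4.4 -2.2  0.5] [-0.45 -0.88  0.14]
43 [ 0.29 -0.19 43.27] [ 4.2 -2.3  0.6] [-0.55 -0.9   0.1 ]
42 [ 0.27 -0.2  42.22] [ 4.4 -2.2  1.8] [-0.59 -0.93  0.1 ]
41 [ 0.27 -0.07 41.73] [ 3.6 -3.7  4.9] [-0.69 -0.8   0.08]
40 [ 0.25  0.05 41.41] [ 2.4 -2.9  8.2] [-0.78 -0.48  0.05]
F [-0.3 -0.1  0.5] 0.0
44.7167
jig fence [-63.37991892  -2.76321558] size (128.73556518554688, 199.06622314453125) ang 0.5275063037872314
```

View pics/q2.png

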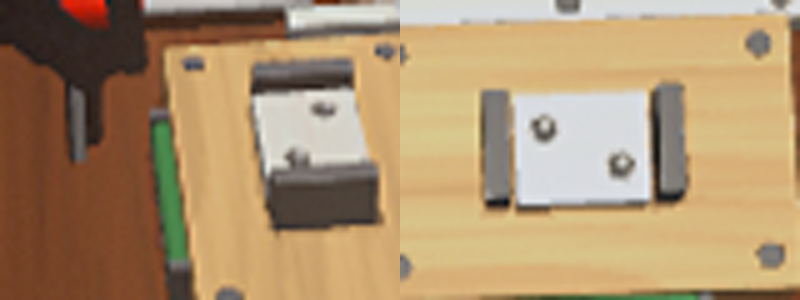

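The plate is flat between the cheeks, with both pins standing through its holes at (543,127) and (621,163). The jig has not moved from the fence.

```bash
python3 -c "
from cell import robot
robot.sleep(.3); print(robot.get_qd().round(2)); print(robot.hand_in())"
```

```text
[ 0.43 -0.3   0.11  0.21  0.08  0.02  0.08]
the job is handed in; nothing more can be done
None
```

I handed the job in at about 45 s; no verdict came back, but the last pictures show the jig flush against the fence between the end stops and plate_a seated flat over both pins and released.

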